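# Turn over two brass castings and reject the one without a boss

## Task

Swing the leaf of the turnover tray up and over by its wooden knob so that both brass castings tip out onto their faces in the tray, and lay the leaf back down flat. Look at their hollow backs: the casting with no round boss in its hollow is scrap, so put it in the shallow dark steel reject dish and let go, and leave the good casting lying back-up in the tray.

Things in the scene. Friction and masses are not known exactly. Their poses are not given: they have to be found in the camera images.
- turnover: Turnover tray fixed on a board. Origin: bench top below the hinge line; x runs from leaf (x<0) to tray (x>0), y along the hinge, which is 28 mm up. Leaf: plate 86 x 150 mm, top at 28 mm when down, lanes at y = -36 and +36. Notch x 0-17 (bottom 28 mm up), then tray floor x 17-130, 31 mm up. Walls and middle rib (y=0) 8 mm high. A casting tips over in its lane, near edge 5-15 mm from the hinge.
- leaf (a joint): Angle of the hinged leaf: 0 lying flat (start), grows as its knob rises and swings over towards the tray, stop at 2.05 rad. The castings fall over into the tray between 1.4 and 1.9 rad: swing it to about 2.0. A weak spring and gravity bring it back to 0 when let go (about 2 N at the knob).
- leaf_knob (a point): Centre of the leaf's dark wooden knob: barrel 18 mm in diameter, 30 mm long, lying along the hinge direction, on an 8 mm steel stem at the leaf's free end. Leaf down: 118 mm from the hinge line, 40 mm above the bench (12 mm above the hinge). It moves on a circle about the hinge line. Pinched by its two ends (30 mm, along the hinge) it turns in the fingers as the leaf swings.
- casting_whole: Good brass casting: framed plate 58 (x) x 52 (y) x 14 mm high, 0.16 kg, ring of beads on its face. Underside hollow (48 x 42 mm, 9 deep) with a round boss in the middle, 22 mm in diameter, 8 high, seen only once turned over. Origin: centre of the underside; z points out of the face, up at the start, down once turned. Starts face up in either lane of the leaf, its x along the turnover's x.
- casting_faulty: Scrap brass casting: same size, mass, face, axes and start as casting_whole, in the other lane, but the hollow of its underside is empty: no boss. Once turned over and with the leaf down it can be gripped across its 58 mm, along the turnover's x (about 25 mm or more free on both sides).
- reject_dish: Shallow round dark steel dish, fixed, empty, 140 mm across, wall 3 mm thick and 20 mm high, floor 4 mm thick; origin: centre of its underside, on the bench. To the left or right of the turnover tray; a deeper white bowl of stones stands on the other side and is not it.
There are look-alikes about, which are no part of the job. Leave any pink or red look-alike of the casting_faulty alone.

How it is judged:
By the outcome, as a careful person would: the job done as asked, in the order asked, and still so for the second after the job is handed in, with the robot touching nothing.
It also fails if it takes over 61 s, if anything falls off the work surface, if the arm or the gripper's body presses on something with over 40 N, if the wrist force passes 120 N, or if a joint passes its speed limit or range.

## Robot

A 6-joint arm with a two-finger parallel gripper is mounted at the origin on the work surface. World frame = base frame: x ahead of the robot, y to its left, z up, the work surface at z = 0. Lengths are in m, angles in rad, forces in N, time in s.
With the tool pointing down it reaches from about 0.35 to 0.775 m from the base axis. Payload 7.3 kg.
Tool frame: the origin (TCP) lies at the very end of the fingers, on their centre line; the grasp point (between the pads) lies 19 mm behind it; x points along the fingers, y is the direction in which the jaws open and shut, and the axes are right-handed (so a half turn about x gives the same grasp; the last joint's range is limited). The gripper opens to 92 mm and grips with 3 to 60 N. Pads are 19 mm wide; open, the fingers measure 130 mm over their backs; the gripper's body (75 mm by 190 mm) begins 47 mm behind the grasp point.
Start: joints at [-1.278, 0.342, 1.524, -0, 1.275, -0.146], TCP at [0.223, -0.475, 0.227] pointing down, gripper open.
Joint ranges: [-2.53, 2.53], [-0.77, 2.02], [0.04, 2.7], [-1, 4.14], [0.28, 2.66], [-3.11, 3.11]. Speed limits (rad/s): [2.57, 2.57, 3.14, 3.14, 3.14, 3.14].

## Interface

Orientations are given as [roll, pitch, yaw] about the fixed x, y, z axes, in that order (R = Rz(yaw) Ry(pitch) Rx(roll)).
In Python, from cell import robot gives the robot as it stands.
- The arm moves only by the tool play_rows, never from a script. Its argument "moves" is a list that holds one entry, the list of rows, each a list of 5 numbers: the shift along the tool's x, y, z in m, then the turn about the tool's x in degrees, then the opening, from -1 (shut) to 1 (fully open), so that 0 is half open. A call has exactly 10 rows; each row shifts and turns the pose as measured when the row begins, along the tool's axes as they then stand; what a row does not reach is not made up. A row lasts 1/10 s, in which the tool goes at most 50 mm and 8.59 degrees, less where a joint would pass 70% of its speed; a pose out of reach is approached as far as the arm can. A call with a gripper value outside its range is refused whole. The fingers move at their own pace and stop on an object; "grip_force" is the grip in N (left out, the last holds). Time passes only in rows, so rows that do not move let the fingers close, or fill a call up. It gives the time, the measured TCP pose, the force and the opening at its end, in the units of the state.
- robot.observe(): the state, without advancing time (a new reading comes with each control period).
- robot.read_camera(name): name is "scene" or "top"; returns the picture (480x640x3 uint8, red, green, blue); there is no depth.
- robot.get_calibration(name): a dict with "mtx" (3x3 intrinsics, pixels), "view" (4x4, takes a point from world to camera coordinates). Camera axes: x right, y up, looking along -z (the intrinsics and any distortion apply to the point x, -y, -z); pixel columns grow to the right and rows downward; lengths in m; the calibration is good to about 2 mm. A picture is of the moment at which its call begins. get_calibration takes no time and is no camera call.
- robot.hand_in(): hands the job in, once; it reports no verdict.
Trained networks look in the newest picture that a camera, given by its name, has taken for a name from the list of things; names that differ only in an ending like _2 or _b are one class to them, and where a whole thing is asked for, a point or a joint stands for the part that bears it (a point fixed in the world has none). Each returns a list of dicts, best first, with "score" (0 to 1); they miss things now and then, are a little off and sometimes report something else, mostly with a low value. They report only what shows in the picture. A call takes as long as a camera call. They do not tell look-alikes from the thing itself.
- robot.spot_in(camera, label): "point" ([column, row] in pixels, amid what is visible of it).
The state is a dict: "time": time; "qpos": joint angles; "qvel": joint speeds; "joint_efforts": joint torques, N m; "tool_pos": TCP position; "tool_rot": TCP orientation; "contact_force": force on the tool from outside, world axes, zero at the start; "torque": the same for the moment, N m; "opening": finger opening in m.
Only numpy, scipy, OpenCV 4.12 (cv2) and the standard library are available. Lean on these libraries where they do the work, as an engineer would, in place of code of your own. Each camera call takes 0.05 s, during which the arm holds its last target.

## Working session

There is one attempt and no reset: what is moved stays moved. The work goes in short steps, Python scripts to look and compute and a tool call to move; the robot and the scene stay as the last step left them, time stands still between calls to the robot, and variables do not carry over. Pictures are saved under pics/ and viewed, and the job is handed in when it is done.

Besides the shell and the picture viewer there is one more tool, called after "Emit:" as name([rows], argument=value, ...), one row to a line, values as JSON. play_rows: Moves the arm, as the interface text tells. Its arguments: {"type":"object","properties":{"moves":{"type":"array"},"grip_force":{"type":"number"}},"required":["moves"]}

```bash
mkdir -p pics; ls; cat > look.py <<'E'
from cell import robot
import cv2,sys
def snap(cam,fn):
    im=robot.read_camera(cam); cv2.imwrite('pics/'+fn,cv2.cvtColor(im,cv2.COLOR_RGB2BGR)); return im
E
python3 - <<'E'
from look import *
for c in ('scene','top'):
    snap(c,c+'0.png'); k=robot.get_calibration(c); print(c,k)
    for l in ('turnover','leaf_knob','casting_whole','casting_faulty','reject_dish'):
        print(l,[(d['score'],d['point']) for d in robot.spot_in(c,l)])
print(robot.observe())
E
```

```text
pics
scene {'mtx': array([[578.93526688,   0.        , 316.00169964],
       [  0.        , 578.93526688, 249.15328013],
       [  0.        ,   0.        ,   1.        ]]), 'view': array([[-0.55437632,  0.83210244, -0.01650515,  0.3145749 ],
       [-0.54394973, -0.34724645,  0.76389698,  0.23408129],
       [ 0.62990918,  0.43246437,  0.64512711, -1.49494522],
       [ 0.        ,  0.        ,  0.        ,  1.        ]])}
turnover [(0.59, [368.0, 292.4])]
leaf_knob [(0.8, [313.0, 264.6])]
casting_whole [(0.69, [336.0, 253.5]), (0.57, [314.0, 262.8])]
casting_faulty [(0.96, [323.9, 276.7]), (0.93, [247.0, 270.2]), (0.72, [431.9, 379.5]), (0.5, [316.0, 268.2])]
reject_dish [(0.64, [314.6, 266.8]), (0.61, [495.4, 324.0])]
top {'mtx': array([[473.47986658,   0.        , 323.38750189],
       [  0.        , 473.47986658, 238.77865361],
       [  0.        ,   0.        ,   1.        ]]), 'view': array([[ 0.0114784 , -0.99965974,  0.02342315, -0.00670367],
       [ 0.99284082,  0.01417905,  0.11860046, -0.56742898],
       [-0.11889223,  0.02189412,  0.99266575, -0.85760428],
       [ 0.
[... 259 characters left out ...]
8, 238.5])]
reject_dish [(0.68, [148.1, 280.9])]
{'time': 0.6, 'qpos': array([-1.27800377e+00,  3.41989440e-01,  1.52413067e+00, -6.68464416e-06,
        1.27541222e+00, -1.46013810e-01]), 'qvel': array([-0.00068607,  0.00138669, -0.00016485,  0.00017535,  0.00030538,
        0.00047466]), 'joint_efforts': array([-1.07483807e-03, -4.30932105e+01, -2.44398129e+01,  7.19029550e-02,
        4.84785007e-02, -1.34327365e-05]), 'tool_pos': array([ 0.22306294, -0.4752561 ,  0.22673527]), 'tool_rot': array([ 1.31916153,  1.57073567, -1.38362281]), 'contact_force': array([-0.05238881,  0.0668751 ,  0.79876901]), 'torque': array([ 0.00133062, -0.00658975,  0.00928448]), 'opening': 0.09222705971516862}
```

View pics/scene0.png

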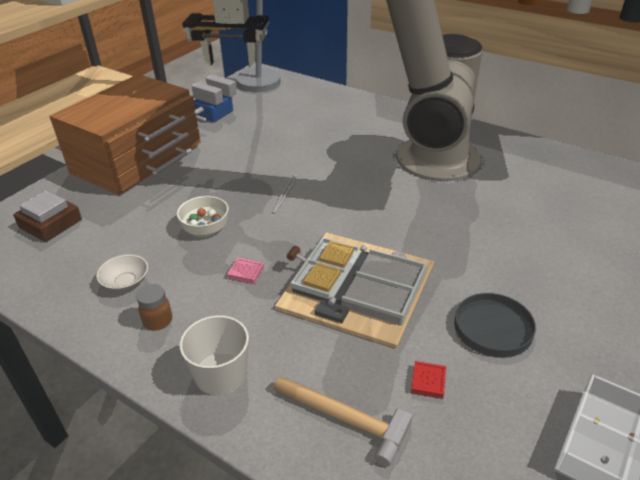

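View pics/top0.png

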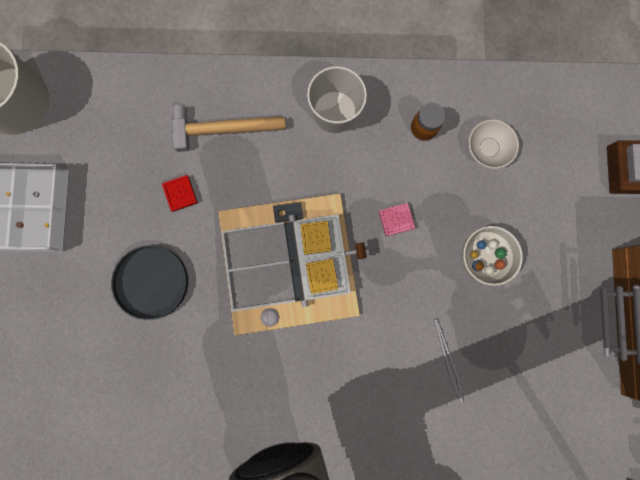

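```bash
python3 - <<'E'
import cv2
a=cv2.imread('pics/top0.png')[180:345,210:410]; cv2.imwrite('pics/crop0.png',cv2.resize(a,None,fx=3.6,fy=3.6,interpolation=cv2.INTER_CUBIC))
E
cat >> look.py <<'E'
import numpy as np
from scipy.spatial.transform import Rotation as Ro
def ray(cam,p,z):
    k=robot.get_calibration(cam);M=k['mtx'];V=k['view']
    d=np.array([(p[0]-M[0,2])/M[0,0],-(p[1]-M[1,2])/M[1,1],-1.])
    R=V[:3,:3];c=-R.T@V[:3,3];w=R.T@d
    return c+w*(z-c[2])/w[2]
def proj(cam,P):
    k=robot.get_calibration(cam);M=k['mtx'];V=k['view']
    q=V[:3,:3]@np.array(P)+V[:3,3];return np.array([M[0,0]*q[0]/-q[2]+M[0,2],M[1,1]*-q[1]/-q[2]+M[1,2]])
def st():
    o=robot.observe();R=Ro.from_euler('xyz',o['tool_rot']).as_matrix()
    print('t',round(o['time'],2),'pos',o['tool_pos'].round(4),'x',R[:,0].round(3),'y',R[:,1].round(3),'F',o['contact_force'].round(1),'op',round(o['opening'],4),'q',o['qpos'].round(2));return o,R
E
python3 - <<'E'
from look import *
print(ray('top',(361,250),.04), ray('top',(150,282),.0),ray('top',(150,282),.02)); st()
E
```

```text
[ 0.54662728 -0.06977262  0.04      ] [0.48332119 0.33139593 0.        ] [0.48284577 0.32462001 0.02      ]
t 0.6 pos [ 0.2231 -0.4753  0.2267] x [ 0. -0. -1.] y [ 0.425 -0.905  0.   ] F [-0.1  0.1  0.8] op 0.0922 q [-1.28  0.34  1.52 -0.    1.28 -0.15]
```

View pics/crop0.png

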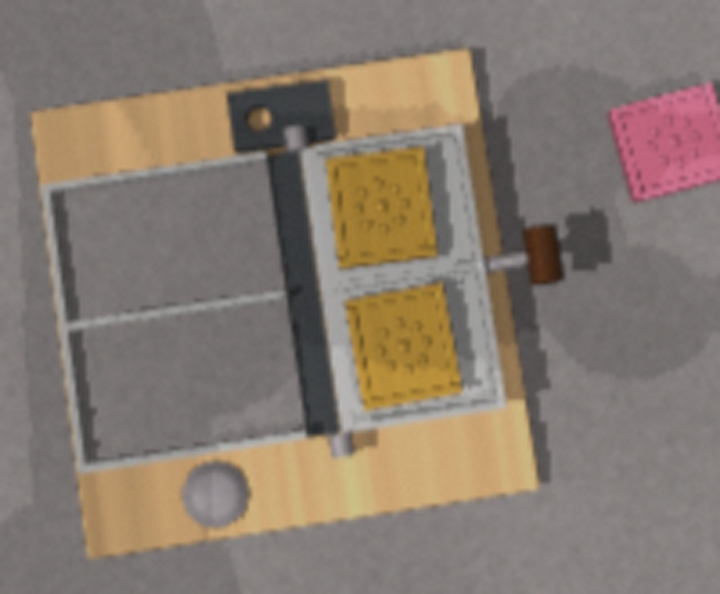

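```bash
python3 - <<'E'
from look import *
from scipy.optimize import least_squares
P=[((543,254),(-.118,0,.040)),((45,188),(.130,-.075,.039)),((85,467),(.130,.075,.039)),((463,127),(-.086,-.075,.034)),((502,405),(-.086,.075,.034)),((68,326),(.13,0,.039)),((297,130),(0,None,.028)),((343,443),(0,None,.028))]
def T(p,l):
    c,s=np.cos(p[2]),np.sin(p[2]);return np.array([p[0]+c*l[0]-s*l[1],p[1]+s*l[0]+c*l[1],l[2]])
def f(p):
    r=[]
    for u,l in P:
        if l[1] is None: continue
        r.append(proj('top',T(p,l))-(np.array(u)/3.6+[210,180]))
    return np.concatenate(r)
s=least_squares(f,[.55,.05,1.6]);p=s.x;print(p,s.fun.round(1))
for u,l in P:
    w=ray('top',np.array(u)/3.6+[210,180],l[2]); c,sn=np.cos(p[2]),np.sin(p[2]);d=w[:2]-p[:2];print(l,[round(c*d[0]+sn*d[1],4),round(-sn*d[0]+c*d[1],4)])
for n,l in (('knob0',(-.118,0,.04)),('knobend',(.060,0,.130)),('lane-',(.046,-.036,.045)),('lane+',(.046,.036,.045))): w=T(p,l);print(n,w.round(4),proj('scene',w).round(0))
h=np.array([-np.sin(p[2]),np.cos(p[2])]);print('hinge dir',h)
o,R=st(); y=R[:2,1]
a=np.degrees(np.arctan2(y[0]*h[1]-y[1]*h[0],y@h));print('world yaw needed for y (mod180):',a)
print('scene knob spot ray',ray('scene',(293,254),.04))
E
```

```text
[0.52627512 0.04710541 1.73308865] [-0.1  0.1  0.9 -1.5  0.1  1.4 -1.1 -0.8  0.5  0.8 -0.4 -0. ]
(-0.118, 0, 0.04) [np.float64(-0.1182), np.float64(-0.0002)]
(0.13, -0.075, 0.039) [np.float64(0.132), np.float64(-0.0725)]
(0.13, 0.075, 0.039) [np.float64(0.1299), np.float64(0.0725)]
(-0.086, -0.075, 0.034) [np.float64(-0.0878), np.float64(-0.0732)]
(-0.086, 0.075, 0.034) [np.float64(-0.0854), np.float64(0.0735)]
(0.13, 0, 0.039) [np.float64(0.1294), np.float64(0.0002)]
(0, None, 0.028) [np.float64(-0.0012), np.float64(-0.0854)]
(0, None, 0.028) [np.float64(-0.0013), np.float64(0.0805)]
knob0 [ 0.5453 -0.0693  0.04  ] [293. 253.]
knobend [0.5166 0.1063 0.13  ] [380. 241.]
lane- [0.5544 0.0983 0.045 ] [364. 285.]
lane+ [0.4833 0.0867 0.045 ] [377. 262.]
hinge dir [-0.98685948 -0.16158083]
t 0.6 pos [ 0.2231 -0.4753  0.2267] x [ 0. -0. -1.] y [ 0.425 -0.905  0.   ] F [-0.1  0.1  0.8] op 0.0922 q [-1.28  0.34  1.52 -0.    1.28 -0.15]
world yaw needed for y (mod180): -105.84319911663943
scene knob spot ray [ 0.54742974 -0.06761714  0.04      ]
```

```bash
cat >> look.py <<'E'
def plan(R,p,steps):
    # steps: list of (world target xyz, turn deg about tool x, opening)
    p=np.array(p);out=[]
    for t,a,g in steps:
        v=R.T@(np.array(t)-p); v=np.round(v,3)
        out.append([float(x) for x in v]+[round(a,2),g]); p=p+R@v; R=R@Ro.from_euler('x',a,degrees=True).as_matrix()
    print(out, p.round(4), R[:,1].round(3)); return R,p
E
python3 - <<'E'
from look import *
o,R=st();p=o['tool_pos'];g=np.array([.546,-.069,.15])
n=12
S=[(p+(g-p)*min(1,(i+1)/n),-8.2 if i<9 else 0,0.3) for i in range(10)]
plan(R,p,S)
E
```

```text
t 0.6 pos [ 0.2231 -0.4753  0.2267] x [ 0. -0. -1.] y [ 0.425 -0.905  0.   ] F [-0.1  0.1  0.8] op 0.0922 q [-1.28  0.34  1.52 -0.    1.28 -0.15]
[[0.006, -0.019, -0.039, -8.2, 0.3], [0.007, -0.014, -0.041, -8.2, 0.3], [0.006, -0.007, -0.042, -8.2, 0.3], [0.007, -0.002, -0.044, -8.2, 0.3], [0.006, 0.005, -0.043, -8.2, 0.3], [0.006, 0.011, -0.041, -8.2, 0.3], [0.007, 0.017, -0.04, -8.2, 0.3], [0.006, 0.022, -0.037, -8.2, 0.3], [0.007, 0.028, -0.034, -8.2, 0.3], [0.006, 0.031, -0.029, 0, 0.3]] [ 0.4917 -0.1369  0.1627] [0.988 0.155 0.   ]
```

Emit:
play_rows([
  [[0.006,-0.019,-0.039,-8.2,0.3],[0.007,-0.014,-0.041,-8.2,0.3],[0.006,-0.007,-0.042,-8.2,0.3],[0.007,-0.002,-0.044,-8.2,0.3],[0.006,0.005,-0.043,-8.2,0.3],[0.006,0.011,-0.041,-8.2,0.3],[0.007,0.017,-0.04,-8.2,0.3],[0.006,0.022,-0.037,-8.2,0.3],[0.007,0.028,-0.034,-8.2,0.3],[0.006,0.031,-0.029,0,0.3]],
], grip_force=12)

```text
time: 1.6
tool_pos: [0.4923, -0.1251, 0.1611]
tool_rot: [0.347, 1.562, -1.024]
contact_force: [0.4, -1.1, 0.2]
opening: 0.0597
```

```bash
python3 - <<'E'
from look import *
o,R=st();p=o['tool_pos']
h=np.array([.98686,.16158]);y=R[:2,1];print(np.degrees(np.arctan2(y[0]*h[1]-y[1]*h[0],y@h)))
print(R.T@(np.array([.546,-.069,.10])-p))
E
```

```text
t 1.6 pos [ 0.4923 -0.1251  0.1611] x [ 0.004 -0.007 -1.   ] y [0.98  0.199 0.003] F [ 0.4 -1.1  0.2] op 0.0597 q [-0.4   0.37  1.67 -0.01  1.09 -0.59]
-2.1532489510893362
[ 0.06092087  0.06361476 -0.04479197]
```

Emit:
play_rows([
  [[0.01,0.021,-0.015,0,0.3],[0.01,0.021,-0.015,0,0.3],[0.01,0.02,-0.014,0,0.3],[0.01,0,0,0,0.3],[0.01,0,0,0,0.3],[0.005,0,0,0,0.3],[0,0,0,0,0.3],[0,0,0,0,0.3],[0,0,0,0,0.3],[0,0,0,0,0.3]],
])

```text
time: 2.6
tool_pos: [0.5475, -0.0649, 0.1037]
tool_rot: [0.455, 1.561, -0.91]
contact_force: [-0.1, 0.0, -0.5]
opening: 0.0597
```

```bash
python3 - <<'E'
from look import *
o,R=st();p=o['tool_pos']
h=np.array([.98686,.16158]);y=R[:2,1];print(np.degrees(np.arctan2(y[0]*h[1]-y[1]*h[0],y@h)))
print(R.T@(np.array([.546,-.069,.025])-p))
snap('top','top1.png');im=snap('scene','scene1.png')
cv2.imwrite('pics/c1.png',cv2.resize(cv2.cvtColor(im,4)[150:350,200:450],None,fx=3,fy=3))
E
```

```text
t 2.6 pos [ 0.5475 -0.0649  0.1037] x [ 0.006 -0.007 -1.   ] y [0.979 0.203 0.004] F [-0.1  0.  -0.5] op 0.0597 q [-0.25  0.51  1.62 -0.01  1.   -0.45]
-2.4411349792061108
[ 0.07868462 -0.0026367   0.00301785]
```

View pics/c1.png

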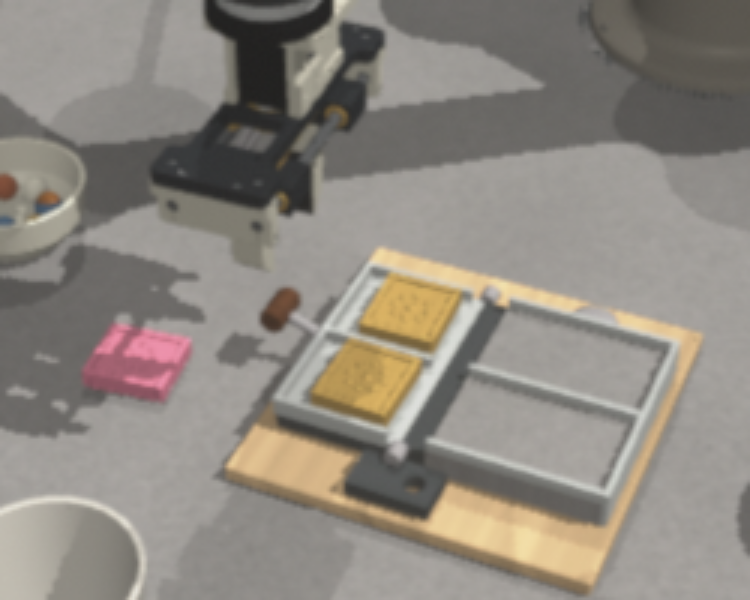

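Emit:
play_rows([
  [[0.012,-0.003,0.003,2.4,0.3],[0.012,0,0,0,0.3],[0.012,0,0,0,0.3],[0.012,0,0,0,0.3],[0.012,0,0,0,0.3],[0.012,0,0,0,0.3],[0.004,0,0,0,0.3],[0.002,0,0,0,0.3],[0,0,0,0,0.3],[0,0,0,0,0.3]],
])

```text
time: 3.7
tool_pos: [0.5466, -0.0687, 0.0204]
tool_rot: [0.59, 1.56, -0.815]
contact_force: [0.6, 0.3, 0.6]
opening: 0.06
```

```bash
python3 - <<'E'
from look import *
o,R=st();p=o['tool_pos']
h=np.array([.98686,.16158]);y=R[:2,1];print(np.degrees(np.arctan2(y[0]*h[1]-y[1]*h[0],y@h)))
print(R.T@(np.array([.546,-.069,.025])-p))
im=snap('scene','scene2.png');im2=snap('top','top2.png')
cv2.imwrite('pics/c2.png',np.hstack([cv2.resize(cv2.cvtColor(im,4)[210:310,240:340],None,fx=4,fy=4),cv2.resize(cv2.cvtColor(im2,4)[200:300,310:410],None,fx=4,fy=4)]))
E
```

```text
t 3.7 pos [ 0.5466 -0.0687  0.0204] x [ 0.007 -0.008 -1.   ] y [0.986 0.165 0.006] F [0.6 0.3 0.6] op 0.06 q [-0.26  0.63  1.69 -0.01  0.81 -0.42]
-0.17553469391569604
[-0.00455494 -0.0006569   0.00019344]
```

View pics/c2.png

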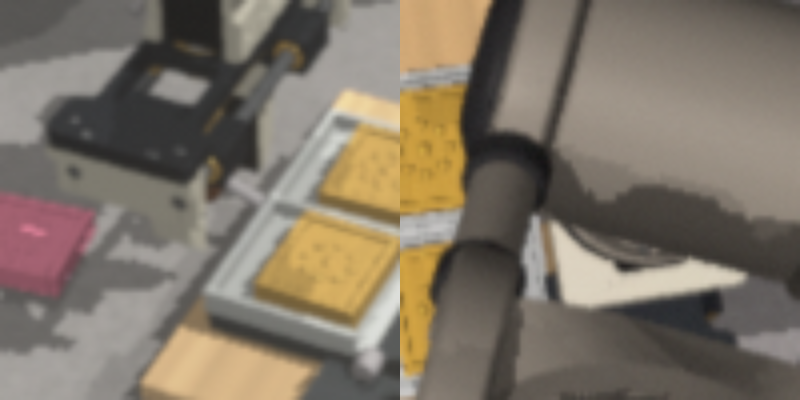

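Emit:
play_rows([
  [[-0.003,0,0,0,0.3],[0,0,0,0,0],[0,0,0,0,-0.4],[0,0,0,0,-0.6],[0,0,0,0,-0.6],[0,0,0,0,-0.6],[0,0,0,0,-0.6],[0,0,0,0,-0.6],[0,0,0,0,-0.6],[0,0,0,0,-0.6]],
], grip_force=15)

```text
time: 4.8
tool_pos: [0.5459, -0.0692, 0.0252]
tool_rot: [0.499, 1.56, -0.907]
contact_force: [-0.8, -0.0, 2.4]
opening: 0.0297
```

```bash
python3 - <<'E'
from look import *
o,R=st();p=o['tool_pos'];print(R.round(3))
# arc: knob angle phi from leaf side
hx=np.array([np.cos(1.73309),np.sin(1.73309)])
r=.1186;a0=np.arctan2(12,118)
n=40;S=[];P0=p
for i in range(1,n+1):
    # ease in
    a=a0+2.0*i/n
    d=-r*np.cos(a)+r*np.cos(a0); z=r*(np.sin(a)-np.sin(a0))
    S.append((np.r_[P0[:2]+hx*d,P0[2]+z],0,-.6))
plan(R,p,S)
E
```

```text
t 4.8 pos [ 0.5459 -0.0692  0.0252] x [ 0.007 -0.008 -1.   ] y [0.986 0.165 0.005] F [-0.8 -0.   2.4] op 0.0297 q [-0.26  0.62  1.69 -0.01  0.82 -0.42]
[[ 0.007  0.986  0.165]
 [-0.008  0.165 -0.986]
 [-1.     0.005  0.009]]
[[-0.006, 0.0, -0.001, 0, -0.6], [-0.006, 0.0, -0.001, 0, -0.6], [-0.006, 0.0, -0.001, 0, -0.6], [-0.005, 0.0, -0.002, 0, -0.6], [-0.006, 0.0, -0.001, 0, -0.6], [-0.005, 0.0, -0.002, 0, -0.6], [-0.006, 0.0, -0.003, 0, -0.6], [-0.005, 0.0, -0.003, 0, -0.6], [-0.005, 0.0, -0.002, 0, -0.6], [-0.005, 0.0, -0.004, 0, -0.6], [-0.005, 0.0, -0.003, 0, -0.6], [-0.005, 0.0, -0.004, 0, -0.6], [-0.004, 0.0, -0.004, 0, -0.6], [-0.005, 0.0, -0.004, 0, -0.6], [-0.004, 0.001, -0.004, 0, -0.6], [-0.003, -0.0, -0.005, 0, -0.6], [-0.004, -0.0, -0.004, 0, -0.6], [-0.003, -0.0, -0.005, 0, -0.6], [-0.004, -0.0, -0.005, 0, -0.6], [-0.002, -0.0, -0.005, 0, -0.6], [-0.003, -0.0, -0.006, 0, -0.6], [-0.002, -0.0, -0.005, 0, -0.6], [-0.002, -0.0, -0.006, 0, -0.6], [-0.002, -0.0, -0.005, 0, -0.6], [-0.002, -0.0, -0.006, 0, -0.6], [-0.001, -0.0, -0.006, 0, -0.6], [-0.001, -0.0, -0.006, 0, -0.6], [-0.0, -0.0, -0.006, 0, -0.6], [-0.001, -0.0, -0.006, 0, -0.6], [0.0, -0.0, -0.006, 0, -0.6], [0.001, -0.0, -0.006, 0, -0.6], [0.0, -0.0, -0.005, 0, -0.6], [0.001, 0.0, -0.006, 0, -0.6], [0.001, 0.0, -0.006, 0, -0.6], [0.002, 0.0, -0.006, 0, -0.6], [0.001, 0.0, -0.006, 0, -0.6], [0.002, 0.0, -0.005, 0, -0.6], [0.003, 0.0, -0.006, 0, -0.6], [0.002, 0.0, -0.005, 0, -0.6], [0.003, 0.0, -0.005, 0, -0.6]] [0.5171 0.1063 0.1155] [0.986 0.165 0.005]
```

Emit:
play_rows([
  [[-0.006,0,-0.001,0,-0.6],[-0.006,0,-0.001,0,-0.6],[-0.006,0,-0.001,0,-0.6],[-0.006,0,-0.001,0,-0.6],[-0.006,0,-0.002,0,-0.6],[-0.005,0,-0.002,0,-0.6],[-0.005,0,-0.002,0,-0.6],[-0.005,0,-0.003,0,-0.6],[-0.005,0,-0.003,0,-0.6],[-0.005,0,-0.003,0,-0.6]],
])

```text
time: 5.8
tool_pos: [0.5423, -0.0475, 0.0833]
tool_rot: [0.594, 1.561, -0.811]
contact_force: [1.0, 1.8, -4.6]
opening: 0.03
```

```bash
cat >> look.py <<'E'
def arc(P0=np.array([.5459,-.0692,.0252]),n=10,da=.05,goal=2.0):
    o,R=st();p=o['tool_pos'];hx=np.array([np.cos(1.73309),np.sin(1.73309)]);r=.1186;a0=np.arctan2(12,118)
    x=(p[:2]-P0[:2])@hx-r*np.cos(a0);z=p[2]-P0[2]+r*np.sin(a0);a=np.arctan2(z,-x)
    print('r',np.hypot(x,z),'leaf angle',a-a0)
    S=[]
    for i in range(1,n+1):
        b=min(a+da*i,goal+a0)
        S.append((np.r_[P0[:2]+hx*(r*np.cos(a0)-r*np.cos(b)),P0[2]+r*(np.sin(b)-np.sin(a0))],0,-.6))
    plan(R,p,S)
E
python3 - <<'E'
from look import *
arc()
E
```

```text
t 5.8 pos [ 0.5423 -0.0475  0.0833] x [ 0.007 -0.007 -1.   ] y [0.986 0.164 0.005] F [ 1.   1.8 -4.6] op 0.03 q [-0.23  0.53  1.66 -0.01  0.94 -0.39]
r 0.11886145162305642 leaf angle 0.5289780270325115
[[-0.005, 0.0, -0.004, 0, -0.6], [-0.004, 0.0, -0.004, 0, -0.6], [-0.004, 0.0, -0.004, 0, -0.6], [-0.005, 0.0, -0.004, 0, -0.6], [-0.004, 0.0, -0.004, 0, -0.6], [-0.003, 0.0, -0.005, 0, -0.6], [-0.004, 0.0, -0.005, 0, -0.6], [-0.003, 0.0, -0.005, 0, -0.6], [-0.003, 0.0, -0.005, 0, -0.6], [-0.003, 0.0, -0.005, 0, -0.6]] [ 0.5347 -0.0029  0.1209] [0.986 0.164 0.005]
```

Radius is kept to 0.3 mm, the force is small. Continuing the arc.

Emit:
play_rows([
  [[-0.005,0,-0.004,0,-0.6],[-0.004,0,-0.004,0,-0.6],[-0.004,0,-0.004,0,-0.6],[-0.004,0,-0.004,0,-0.6],[-0.004,0,-0.004,0,-0.6],[-0.003,0,-0.005,0,-0.6],[-0.004,0,-0.005,0,-0.6],[-0.003,0,-0.005,0,-0.6],[-0.003,0,-0.005,0,-0.6],[-0.003,0,-0.005,0,-0.6]],
])

```text
time: 6.8
tool_pos: [0.5344, 0.0005, 0.1235]
tool_rot: [0.633, 1.559, -0.773]
contact_force: [3.1, 2.1, -8.0]
opening: 0.0298
```

```bash
python3 - <<'E'
from look import *
arc()
E
```

```text
t 6.8 pos [5.344e-01 5.000e-04 1.235e-01] x [ 0.008 -0.008 -1.   ] y [0.986 0.164 0.007] F [ 3.1  2.1 -8. ] op 0.0298 q [-0.14  0.46  1.65 -0.01  1.02 -0.3 ]
r 0.12000793650036634 leaf angle 1.0641015292210079
[[-0.001, 0.0, -0.006, 0, -0.6], [-0.002, 0.0, -0.006, 0, -0.6], [-0.002, 0.0, -0.005, 0, -0.6], [-0.001, 0.0, -0.006, 0, -0.6], [-0.001, 0.0, -0.006, 0, -0.6], [-0.001, 0.0, -0.006, 0, -0.6], [-0.001, 0.0, -0.006, 0, -0.6], [0.0, 0.0, -0.006, 0, -0.6], [0.0, 0.0, -0.006, 0, -0.6], [0.001, 0.0, -0.005, 0, -0.6]] [0.5248 0.0578 0.1309] [0.986 0.164 0.007]
```

Emit:
play_rows([
  [[-0.001,0,-0.005,0,-0.6],[-0.001,0,-0.005,0,-0.6],[-0.001,0,-0.005,0,-0.6],[-0.001,0,-0.005,0,-0.6],[-0.001,0,-0.005,0,-0.6],[0,0,-0.005,0,-0.6],[0,0,-0.005,0,-0.6],[0,0,-0.005,0,-0.6],[0,0,-0.005,0,-0.6],[0.001,0,-0.005,0,-0.6]],
])

```text
time: 7.8
tool_pos: [0.5261, 0.0524, 0.1326]
tool_rot: [0.65, 1.553, -0.755]
contact_force: [-4.9, -2.2, 12.8]
opening: 0.0299
```

```bash
python3 - <<'E'
from look import *
arc()
E
```

```text
t 7.8 pos [0.5261 0.0524 0.1326] x [ 0.013 -0.012 -1.   ] y [0.986 0.165 0.011] F [-4.9 -2.2 12.8] op 0.0299 q [-0.04  0.44  1.66 -0.01  1.03 -0.2 ]
r 0.1195232899665665 leaf angle 1.5127605430133828
[[0.001, -0.0, -0.006, 0, -0.6], [0.001, -0.0, -0.006, 0, -0.6], [0.001, -0.0, -0.006, 0, -0.6], [0.001, -0.0, -0.005, 0, -0.6], [0.001, -0.0, -0.006, 0, -0.6], [0.002, -0.0, -0.006, 0, -0.6], [0.002, -0.0, -0.005, 0, -0.6], [0.003, -0.0, -0.006, 0, -0.6], [0.002, -0.0, -0.005, 0, -0.6], [0.002, -0.0, -0.004, 0, -0.6]] [0.5172 0.1064 0.1158] [0.986 0.165 0.011]
```

Emit:
play_rows([
  [[0,0,-0.005,0,-0.6],[0.001,0,-0.005,0,-0.6],[0.001,0,-0.005,0,-0.6],[0.001,0,-0.005,0,-0.6],[0.001,0,-0.005,0,-0.6],[0.001,0,-0.005,0,-0.6],[0.002,0,-0.005,0,-0.6],[0.002,0,-0.005,0,-0.6],[0.002,0,-0.005,0,-0.6],[0.002,0,-0.005,0,-0.6]],
])

```text
time: 8.8
tool_pos: [0.5171, 0.1073, 0.1173]
tool_rot: [0.708, 1.555, -0.697]
contact_force: [1.7, -3.1, -3.2]
opening: 0.03
```

```bash
python3 - <<'E'
from look import *
arc()
im=snap('scene','scene3.png')
cv2.imwrite('pics/c3.png',cv2.resize(cv2.cvtColor(im,4)[150:350,250:470],None,fx=3,fy=3))
E
```

```text
t 8.8 pos [0.5171 0.1073 0.1173] x [ 0.012 -0.01  -1.   ] y [0.986 0.165 0.01 ] F [ 1.7 -3.1 -3.2] op 0.03 q [ 0.07  0.46  1.68 -0.01  1.   -0.09]
r 0.12057122023907764 leaf angle 1.9981517106406161
[[0.002, -0.0, 0.001, 0, -0.6], [-0.0, -0.0, -0.0, 0, -0.6], [-0.0, -0.0, -0.0, 0, -0.6], [-0.0, -0.0, -0.0, 0, -0.6], [-0.0, -0.0, -0.0, 0, -0.6], [-0.0, -0.0, -0.0, 0, -0.6], [-0.0, -0.0, -0.0, 0, -0.6], [-0.0, -0.0, -0.0, 0, -0.6], [-0.0, -0.0, -0.0, 0, -0.6], [-0.0, -0.0, -0.0, 0, -0.6]] [0.5173 0.1063 0.1153] [0.986 0.165 0.01 ]
```

View pics/c3.png

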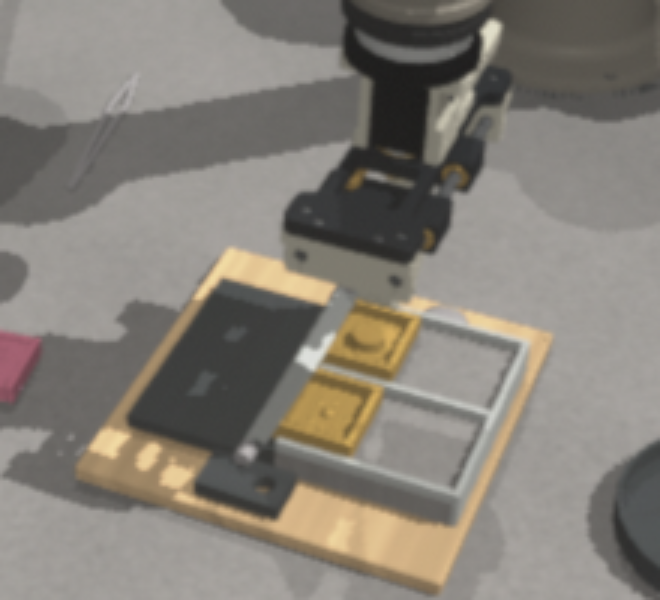

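```bash
python3 - <<'E'
from look import *
arc(n=40,da=-.05)
E
```

```text
t 8.85 pos [0.5169 0.1079 0.117 ] x [ 0.012 -0.01  -1.   ] y [0.986 0.166 0.01 ] F [ 1.6 -3.2 -2.3] op 0.0298 q [ 0.07  0.46  1.68 -0.01  1.   -0.09]
r 0.12060438050161836 leaf angle 2.0042788105634974
[[-0.001, -0.0, 0.006, 0, -0.6], [-0.003, -0.0, 0.006, 0, -0.6], [-0.002, -0.0, 0.005, 0, -0.6], [-0.002, -0.0, 0.006, 0, -0.6], [-0.002, -0.0, 0.005, 0, -0.6], [-0.001, -0.0, 0.006, 0, -0.6], [-0.001, -0.0, 0.006, 0, -0.6], [-0.001, -0.0, 0.006, 0, -0.6], [-0.001, -0.0, 0.006, 0, -0.6], [-0.0, -0.0, 0.006, 0, -0.6], [-0.0, -0.0, 0.005, 0, -0.6], [0.0, -0.0, 0.006, 0, -0.6], [0.001, -0.0, 0.006, 0, -0.6], [0.001, -0.0, 0.006, 0, -0.6], [0.001, -0.0, 0.006, 0, -0.6], [0.001, -0.0, 0.006, 0, -0.6], [0.002, -0.0, 0.005, 0, -0.6], [0.002, -0.0, 0.006, 0, -0.6], [0.003, -0.0, 0.005, 0, -0.6], [0.002, -0.0, 0.006, 0, -0.6], [0.003, -0.001, 0.005, 0, -0.6], [0.003, 0.0, 0.005, 0, -0.6], [0.003, 0.0, 0.005, 0, -0.6], [0.004, 0.0, 0.005, 0, -0.6], [0.004, 0.0, 0.004, 0, -0.6], [0.004, 0.0, 0.004, 0, -0.6], [0.004, 0.0, 0.005, 0, -0.6], [0.005, 0.0, 0.003, 0, -0.6], [0.004, 0.0, 0.004, 0, -0.6], [0.005, -0.0, 0.004, 0, -0.6], [0.005, -0.0, 0.003, 0, -0.6], [0.005, -0.0, 0.003, 0, -0.6], [0.006, -0.0, 0.002, 0, -0.6], [0.005, -0.0, 0.003, 0, -0.6], [0.005, -0.0, 0.002, 0, -0.6], [0.006, -0.0, 0.002, 0, -0.6], [0.006, -0.001, 0.001, 0, -0.6], [0.006, 0.0, 0.002, 0, -0.6], [0.005, 0.0, 0.001, 0, -0.6], [0.006, 0.0, 0.0, 0, -0.6]] [ 0.5455 -0.0689  0.026 ] [0.986 0.166 0.01 ]
```

Emit:
play_rows([
  [[-0.001,0,0.005,0,-0.6],[-0.002,0,0.006,0,-0.6],[-0.002,0,0.005,0,-0.6],[-0.002,0,0.005,0,-0.6],[-0.002,0,0.005,0,-0.6],[-0.001,0,0.005,0,-0.6],[-0.001,0,0.006,0,-0.6],[-0.001,0,0.006,0,-0.6],[-0.001,0,0.005,0,-0.6],[0,0,0.005,0,-0.6]],
])

```text
time: 9.85
tool_pos: [0.5257, 0.0548, 0.1319]
tool_rot: [1.044, 1.559, -0.362]
contact_force: [-0.9, -0.3, 6.0]
opening: 0.0298
```

```bash
python3 - <<'E'
from look import *
arc(n=12,da=-.05)
E
```

```text
t 9.85 pos [0.5257 0.0548 0.1319] x [ 0.011 -0.004 -1.   ] y [0.986 0.165 0.01 ] F [-0.9 -0.3  6. ] op 0.0298 q [-0.04  0.44  1.66 -0.    1.03 -0.2 ]
r 0.11898535514365412 leaf angle 1.534026418846697
[[0.0, -0.0, 0.006, 0, -0.6], [0.0, -0.0, 0.006, 0, -0.6], [0.001, -0.0, 0.006, 0, -0.6], [0.0, -0.0, 0.006, 0, -0.6], [0.001, -0.0, 0.006, 0, -0.6], [0.002, -0.0, 0.005, 0, -0.6], [0.001, -0.0, 0.006, 0, -0.6], [0.002, -0.0, 0.006, 0, -0.6], [0.002, -0.0, 0.005, 0, -0.6], [0.003, -0.0, 0.006, 0, -0.6], [0.002, -0.0, 0.005, 0, -0.6], [0.003, -0.0, 0.005, 0, -0.6]] [ 0.5371 -0.0123  0.1154] [0.986 0.165 0.01 ]
```

Emit:
play_rows([
  [[0,0,0.006,0,-0.6],[0,0,0.006,0,-0.6],[0.001,0,0.006,0,-0.6],[0,0,0.006,0,-0.6],[0.001,0,0.006,0,-0.6],[0.002,0,0.005,0,-0.6],[0.001,0,0.006,0,-0.6],[0.002,0,0.006,0,-0.6],[0.002,0,0.005,0,-0.6],[0.003,0,0.005,0,-0.6]],
])

```text
time: 10.85
tool_pos: [0.5356, -0.0062, 0.1182]
tool_rot: [1.062, 1.56, -0.344]
contact_force: [-0.7, -0.3, 2.0]
opening: 0.0299
```

```bash
python3 - <<'E'
from look import *
arc(n=10,da=-.055)
E
```

```text
t 10.85 pos [ 0.5356 -0.0062  0.1182] x [ 0.01  -0.003 -1.   ] y [0.986 0.165 0.009] F [-0.7 -0.3  2. ] op 0.0299 q [-0.15  0.47  1.65 -0.    1.01 -0.32]
r 0.11815845462341476 leaf angle 0.9932339717812868
[[0.003, -0.0, 0.006, 0, -0.6], [0.003, -0.0, 0.005, 0, -0.6], [0.004, -0.0, 0.006, 0, -0.6], [0.004, -0.0, 0.005, 0, -0.6], [0.004, -0.0, 0.005, 0, -0.6], [0.005, -0.0, 0.004, 0, -0.6], [0.005, -0.0, 0.005, 0, -0.6], [0.005, -0.0, 0.004, 0, -0.6], [0.005, -0.001, 0.004, 0, -0.6], [0.006, 0.0, 0.003, 0, -0.6]] [ 0.5428 -0.0529  0.0744] [0.986 0.165 0.009]
```

Emit:
play_rows([
  [[0.003,0,0.006,0,-0.6],[0.003,0,0.005,0,-0.6],[0.004,0,0.006,0,-0.6],[0.004,0,0.005,0,-0.6],[0.004,0,0.005,0,-0.6],[0.005,0,0.004,0,-0.6],[0.005,0,0.005,0,-0.6],[0.005,0,0.004,0,-0.6],[0.005,0,0.004,0,-0.6],[0.006,0,0.003,0,-0.6]],
])

```text
time: 11.85
tool_pos: [0.5436, -0.0554, 0.07]
tool_rot: [1.288, 1.563, -0.117]
contact_force: [0.4, 0.5, 0.4]
opening: 0.0302
```

```bash
python3 - <<'E'
from look import *
arc(n=10,da=-.05)
E
```

```text
t 11.85 pos [ 0.5436 -0.0554  0.07  ] x [ 0.008 -0.001 -1.   ] y [0.986 0.165 0.008] F [0.4 0.5 0.4] op 0.0302 q [-0.24  0.55  1.67  0.    0.91 -0.41]
r 0.11852653252129816 leaf angle 0.39829436129329543
[[0.005, -0.0, 0.003, 0, -0.6], [0.006, -0.0, 0.002, 0, -0.6], [0.005, -0.0, 0.002, 0, -0.6], [0.006, -0.0, 0.002, 0, -0.6], [0.006, -0.0, 0.002, 0, -0.6], [0.005, -0.0, 0.001, 0, -0.6], [0.006, -0.0, 0.001, 0, -0.6], [0.006, -0.0, 0.001, 0, -0.6], [0.006, -0.0, 0.0, 0, -0.6], [0.006, -0.0, 0.0, 0, -0.6]] [ 0.5464 -0.0693  0.013 ] [0.986 0.165 0.008]
```

Emit:
play_rows([
  [[0.006,0,0.003,0,-0.6],[0.006,0,0.002,0,-0.6],[0.006,0,0.002,0,-0.6],[0.006,0,0.002,0,-0.6],[0.006,0,0.002,0,-0.6],[0.005,0,0.001,0,-0.6],[0.004,0,0.001,0,-0.6],[0.002,0,0,0,-0.6],[0.001,0,0,0,-0.6],[0,0,0,0,-0.6]],
])

```text
time: 12.85
tool_pos: [0.546, -0.0696, 0.0268]
tool_rot: [1.206, 1.563, -0.199]
contact_force: [0.3, 4.4, -2.5]
opening: 0.0298
```

```bash
python3 - <<'E'
from look import *
arc(n=1,da=0)
E
```

```text
t 12.85 pos [ 0.546  -0.0696  0.0268] x [ 0.008 -0.002 -1.   ] y [0.986 0.165 0.007] F [ 0.3  4.4 -2.5] op 0.0298 q [-0.27  0.62  1.69  0.    0.82 -0.43]
r 0.1191534507999975 leaf angle 0.012719057933299402
[[0.0, -0.0, -0.001, 0, -0.6]] [ 0.5458 -0.0686  0.0268] [0.986 0.165 0.007]
```

Emit:
play_rows([
  [[0.001,0,-0.001,0,-0.6],[0,0,0,0,-0.3],[0,0,0,0,0.2],[0,0,0,0,0.3],[0,0,0,0,0.3],[-0.01,0,0,0,0.3],[-0.02,0,0,0,0.3],[-0.03,0,0,0,0.3],[-0.04,0,0,0,0.3],[-0.02,0,0,0,0.3]],
])

```text
time: 13.85
tool_pos: [0.5438, -0.0701, 0.1491]
tool_rot: [0.469, 1.566, -0.935]
contact_force: [0.5, 0.4, -0.3]
opening: 0.0598
```

```bash
python3 - <<'E'
from look import *
st()
im=snap('scene','scene4.png');im2=snap('top','top4.png')
cv2.imwrite('pics/c4.png',np.hstack([cv2.resize(cv2.cvtColor(im,4)[220:350,270:440],None,fx=2.3,fy=2.3),cv2.resize(cv2.cvtColor(im2,4)[190:320,210:380],None,fx=2.3,fy=2.3)]))
for c in('scene','top'):
  for l in('casting_whole','casting_faulty'): print(c,l,[(d['score'],d['point']) for d in robot.spot_in(c,l)])
E
```

```text
t 13.85 pos [ 0.5438 -0.0701  0.1491] x [ 0.003 -0.004 -1.   ] y [0.986 0.167 0.002] F [ 0.5  0.4 -0.3] op 0.0598 q [-0.27  0.45  1.58 -0.    1.11 -0.43]
scene casting_whole [(0.63, [372.9, 261.7])]
scene casting_faulty [(0.96, [243.5, 270.4]), (0.93, [430.8, 379.5])]
top casting_whole [(0.7, [281.4, 280.1])]
top casting_faulty [(0.91, [274.8, 242.9]), (0.86, [179.5, 193.6])]
```

View pics/c4.png

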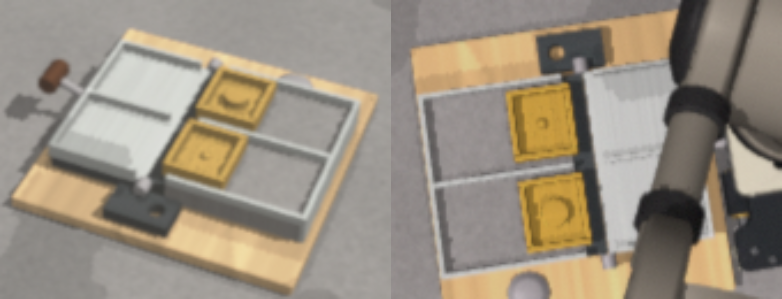

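```bash
python3 - <<'E'
from look import *
im=cv2.imread('pics/top4.png')[215:310,240:320];cv2.imwrite('pics/c5.png',cv2.resize(im,None,fx=6,fy=6,interpolation=cv2.INTER_CUBIC))
im=cv2.imread('pics/top4.png');hsv=cv2.cvtColor(im,cv2.COLOR_BGR2HSV)
m=cv2.inRange(hsv,(15,150,60),(32,255,255));m[:,:245]=0;m[:,320:]=0;m[:222]=0;m[305:]=0
n,L,s,c=cv2.connectedComponentsWithStats(m)
for i in range(1,n):
    if s[i,4]<200: continue
    r=cv2.minAreaRect(np.argwhere(L==i)[:,::-1].astype(np.float32));b=cv2.boxPoints(r)
    W=np.array([ray('top',q,.045) for q in b]);cc=W.mean(0)
    d=cc[:2]-[.52628,.04711];cs,sn=np.cos(1.73309),np.sin(1.73309)
    print(s[i],r,'world',cc.round(4),'local',cs*d[0]+sn*d[1],-sn*d[0]+cs*d[1],'sides',np.linalg.norm(W[1]-W[0]),np.linalg.norm(W[2]-W[1]),'angs',[np.degrees(np.arctan2(*(W[(j+1)%4]-W[j])[1::-1]))-99.3 for j in (0,1)],'scene',proj('scene',cc))
E
```

```text
[260 226  31  34 842] ((275.3299865722656, 242.80999755859375), (30.547012329101562, 27.577163696289062), 81.8698959350586) world [0.5574 0.0898 0.045 ] local 0.037096561963259424 -0.037657101236023484 sides 0.051114444856278765 0.057073976692226185 angs [np.float64(-180.21122597505217), np.float64(-270.0895971254951)] scene [358.79062723 284.64001097]
[266 265  31  34 857] ((281.04998779296875, 281.8500061035156), (30.829858779907227, 27.860008239746094), 81.8698959350586) world [0.4855 0.0776 0.045 ] local 0.0367092570540665 0.03528452981067423 sides 0.05115287370263484 0.05651839629644134 angs [np.float64(-180.40369366428055), np.float64(-270.0935342177298)] scene [372.15699204 260.77030601]
```

View pics/c5.png

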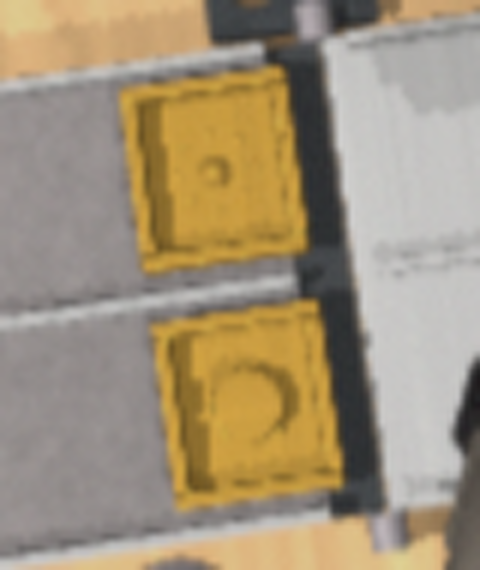

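```bash
python3 - <<'E'
from look import *
o,R=st();p=o['tool_pos'];g=np.array([.5574,.0895,.10]);n=10
S=[(p+(g-p)*(i+1)/n,8.5,0.57) for i in range(n)]
plan(R,p,S)
E
```

```text
t 14.15 pos [ 0.5418 -0.0697  0.1442] x [-0.004 -0.002 -1.   ] y [ 0.986  0.166 -0.004] F [-0.6 -0.5 -0.5] op 0.0599 q [-0.27  0.46  1.58 -0.    1.1  -0.43]
[[0.004, 0.004, -0.015, 8.5, 0.57], [0.005, 0.002, -0.016, 8.5, 0.57], [0.004, -0.001, -0.016, 8.5, 0.57], [0.005, -0.002, -0.016, 8.5, 0.57], [0.004, -0.006, -0.015, 8.5, 0.57], [0.004, -0.007, -0.015, 8.5, 0.57], [0.005, -0.009, -0.013, 8.5, 0.57], [0.004, -0.011, -0.011, 8.5, 0.57], [0.004, -0.013, -0.01, 8.5, 0.57], [0.005, -0.014, -0.007, 8.5, 0.57]] [0.5572 0.0893 0.0998] [ 0.252 -0.968  0.001]
```

Emit:
play_rows([
  [[0.004,0.004,-0.015,8.5,0.57],[0.005,0.002,-0.016,8.5,0.57],[0.004,-0.001,-0.016,8.5,0.57],[0.005,-0.002,-0.016,8.5,0.57],[0.004,-0.006,-0.015,8.5,0.57],[0.004,-0.007,-0.015,8.5,0.57],[0.005,-0.009,-0.013,8.5,0.57],[0.004,-0.011,-0.011,8.5,0.57],[0.004,-0.013,-0.01,8.5,0.57],[0.005,-0.014,-0.007,8.5,0.57]],
])

```text
time: 15.15
tool_pos: [0.5509, 0.0935, 0.0837]
tool_rot: [-0.213, 1.541, -3.121]
contact_force: [-0.1, 1.8, -0.1]
opening: 0.0719
```

```bash
cat >> look.py <<'E'
def err(t,yd):
    o,R=st();y=R[:2,1];yd=np.array(yd)
    print('tool shift',(R.T@(np.array(t)-o['tool_pos'])).round(4),'tool turn',-np.degrees(np.arctan2(y[0]*yd[1]-y[1]*yd[0],y@yd)).round(2))
E
python3 - <<'E'
from look import *
err([.5574,.0895,.034],[.1616,-.9869])
E
```

```text
t 15.15 pos [0.5509 0.0935 0.0837] x [-0.03  -0.001 -1.   ] y [ 0.232 -0.973 -0.006] F [-0.1  1.8 -0.1] op 0.0719 q [0.03 0.57 1.59 0.   1.02 1.37]
tool shift [ 0.0495  0.0057 -0.0068] tool turn 4.09
```

Emit:
play_rows([
  [[0,0.003,-0.004,4,0.57],[0,0.002,-0.002,0,0.57],[0,0.001,-0.001,0,0.57],[0,0,0,0,0.57],[0,0,0,0,0.57],[0,0,0,0,0.57],[0,0,0,0,0.57],[0,0,0,0,0.57],[0,0,0,0,0.57],[0,0,0,0,0.57]],
])

```text
time: 16.15
tool_pos: [0.5554, 0.0898, 0.078]
tool_rot: [-0.152, 1.53, -3.128]
contact_force: [-0.2, 0.3, -0.5]
opening: 0.072
```

```bash
python3 - <<'E'
from look import *
err([.5574,.0895,.034],[.1616,-.9869])
im=snap('scene','scene6.png')
cv2.imwrite('pics/c6.png',cv2.resize(cv2.cvtColor(im,4)[200:340,280:440],None,fx=4,fy=4))
E
```

```text
t 16.15 pos [0.5554 0.0898 0.078 ] x [-0.041 -0.001 -0.999] y [ 0.164 -0.986 -0.006] F [-0.2  0.3 -0.5] op 0.072 q [0.02 0.59 1.57 0.   1.03 1.43]
tool shift [ 0.0439  0.0009 -0.0037] tool turn 0.16
```

View pics/c6.png

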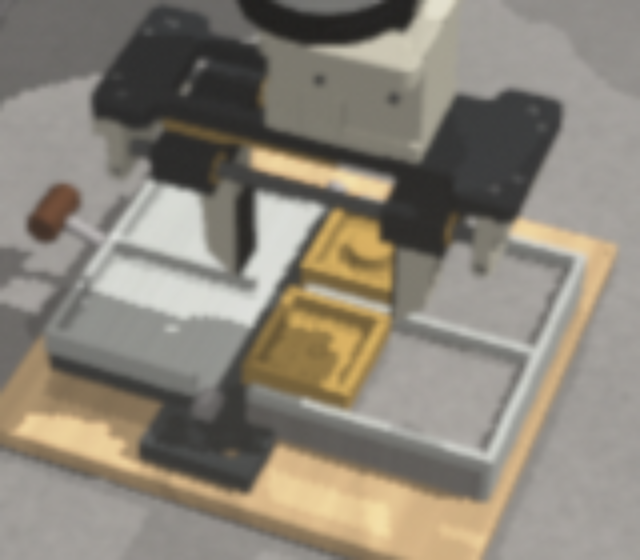

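Emit:
play_rows([
  [[0.008,0,-0.001,0,0.57],[0.008,0,-0.001,0,0.57],[0.008,0,-0.001,0,0.57],[0.006,0,0,0,0.57],[0.004,0,0,0,0.57],[0,0,0,0,0.57],[0,0,0,0,0.57],[0,0,0,0,0.57],[0,0,0,0,0.57],[0,0,0,0,0.57]],
])

```text
time: 17.2
tool_pos: [0.5569, 0.0904, 0.0404]
tool_rot: [-0.15, 1.529, -3.127]
contact_force: [0.4, 0.0, -0.3]
opening: 0.0721
```

```bash
python3 - <<'E'
from look import *
err([.5574,.0895,.034],[.1616,-.9869])
E
```

```text
t 17.2 pos [0.5569 0.0904 0.0404] x [-0.042 -0.001 -0.999] y [ 0.165 -0.986 -0.006] F [ 0.4  0.  -0.3] op 0.0721 q [0.02 0.64 1.6  0.   0.95 1.43]
tool shift [ 0.0064  0.001  -0.0006] tool turn 0.17
```

Emit:
play_rows([
  [[0.004,0.001,0,0,0.57],[0.001,0,0,0,0.57],[0,0,0,0,0.4],[0,0,0,0,0.2],[0,0,0,0,0],[0,0,0,0,0],[0,0,0,0,0],[0,0,0,0,0],[0,0,0,0,0],[0,0,0,0,0]],
], grip_force=25)

```text
time: 18.2
tool_pos: [0.5571, 0.0893, 0.0353]
tool_rot: [-0.151, 1.53, -3.127]
contact_force: [-0.8, -0.8, -0.1]
opening: 0.0519
```

```bash
python3 - <<'E'
from look import *
st()
E
```

```text
t 18.2 pos [0.5571 0.0893 0.0353] x [-0.041 -0.001 -0.999] y [ 0.165 -0.986 -0.006] F [-0.8 -0.8 -0.1] op 0.0519 q [0.02 0.65 1.6  0.   0.94 1.43]
```

```bash
python3 - <<'E'
from look import *
im=snap('scene','scene7.png');st()
cv2.imwrite('pics/c7.png',cv2.resize(cv2.cvtColor(im,4)[230:340,290:430],None,fx=5,fy=5,interpolation=2))
E
```

```text
t 18.25 pos [0.5571 0.0893 0.0353] x [-0.041 -0.001 -0.999] y [ 0.164 -0.986 -0.006] F [-0.1 -0.9  0.2] op 0.0517 q [0.02 0.65 1.6  0.   0.94 1.43]
```

View pics/c7.png

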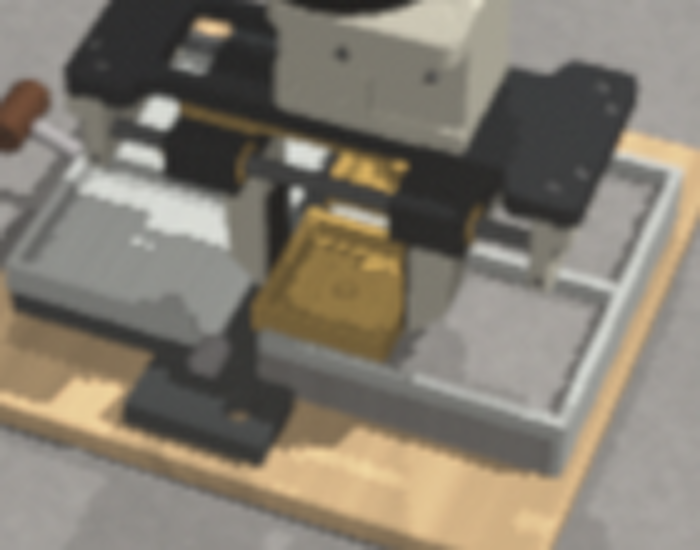

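Emit:
play_rows([
  [[-0.003,0,0,0,0],[-0.003,0,0,0,0],[-0.004,0,0,0,0],[-0.005,0,0,0,0],[-0.005,0,0,0,0],[0,0,0,0,0],[0,0,0,0,0],[0,0,0,0,0],[0,0,0,0,0],[0,0,0,0,0]],
])

```text
time: 19.25
tool_pos: [0.5576, 0.0893, 0.0568]
tool_rot: [-0.152, 1.529, -3.128]
contact_force: [0.3, -0.0, -2.2]
opening: 0.0518
```

```bash
python3 - <<'E'
from look import *
im=snap('scene','scene8.png');st()
cv2.imwrite('pics/c8.png',cv2.resize(cv2.cvtColor(im,4)[230:340,290:430],None,fx=5,fy=5,interpolation=2))
E
```

```text
t 19.3 pos [0.5575 0.0894 0.0568] x [-0.042 -0.001 -0.999] y [ 0.165 -0.986 -0.006] F [-0.8  0.4 -1.4] op 0.0516 q [0.02 0.62 1.58 0.   0.98 1.43]
```

View pics/c8.png

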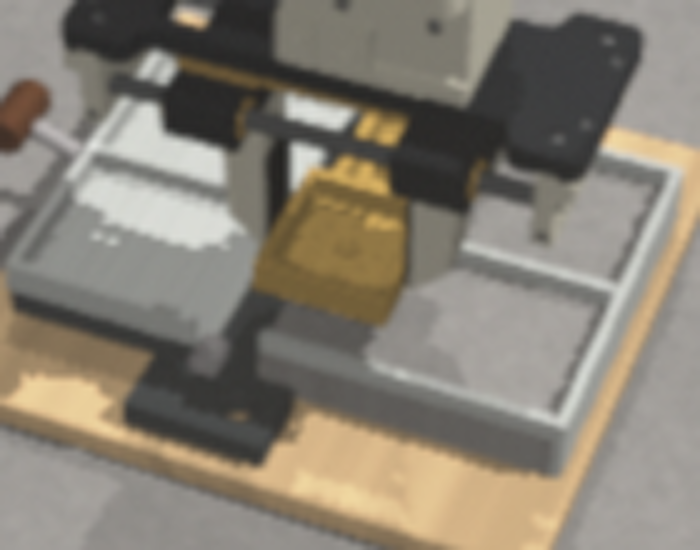

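```bash
python3 - <<'E'
from look import *
print(ray('scene',(495.4,324),.01), ray('top',(148.1,280.9),.01), proj('scene',[.483,.326,.01]))
o,R=st();p=o['tool_pos']
g=np.array([.483,.326,.11])
q=p+[0,0,.05]
S=[(p+(q-p)*k,0,0) for k in (.3,.65,1)]+[(q+(g-q)*k/7,0,0) for k in range(1,8)]
plan(R,p,S)
E
```

```text
[0.48096909 0.33080477 0.01      ] [0.48511752 0.33169547 0.01      ] [492.41925929 323.62988038]
t 19.3 pos [0.5575 0.0894 0.0568] x [-0.042 -0.001 -0.999] y [ 0.165 -0.986 -0.006] F [-0.8  0.4 -1.4] op 0.0516 q [0.02 0.62 1.58 0.   0.98 1.43]
[[-0.015, -0.0, 0.001, 0, 0], [-0.017, -0.0, 0.0, 0, 0], [-0.018, -0.0, 0.001, 0, 0], [0.0, -0.035, 0.005, 0, 0], [-0.0, -0.036, 0.005, 0, 0], [-0.0, -0.035, 0.005, 0, 0], [-0.0, -0.035, 0.005, 0, 0], [-0.0, -0.035, 0.005, 0, 0], [-0.0, -0.035, 0.005, 0, 0], [-0.0, -0.035, 0.005, 0, 0]] [0.4827 0.3259 0.1099] [ 0.165 -0.986 -0.006]
```

Dish centre about (0.483, 0.329).

Emit:
play_rows([
  [[-0.015,0,0.001,0,0],[-0.017,0,0,0,0],[-0.018,0,0.001,0,0],[0,-0.03,0.005,0,0],[0,-0.035,0.005,0,0],[0,-0.035,0.005,0,0],[0,-0.035,0.005,0,0],[0,-0.035,0.005,0,0],[0,-0.035,0.005,0,0],[0,-0.025,0.005,0,0]],
])

```text
time: 20.3
tool_pos: [0.4845, 0.3143, 0.1106]
tool_rot: [-0.141, 1.528, -3.125]
contact_force: [1.2, -0.2, -2.2]
opening: 0.0513
```

```bash
python3 - <<'E'
from look import *
err([.483,.329,.06],[.1616,-.9869])
E
```

```text
t 20.3 pos [0.4845 0.3143 0.1106] x [-0.043 -0.001 -0.999] y [ 0.157 -0.988 -0.006] F [ 1.2 -0.2 -2.2] op 0.0513 q [0.43 0.57 1.5  0.02 1.12 1.84]
tool shift [ 0.0506 -0.0145 -0.003 ] tool turn -0.28
```

Emit:
play_rows([
  [[0,-0.006,0,0,0],[0,-0.004,0,0,0],[0.01,-0.001,-0.001,0,0],[0.012,0,-0.001,0,0],[0.012,0,0,0,0],[0.012,0,0,0,0],[0.01,0,0,0,0],[0,0,0,0,0],[0,0,0,0,0],[0,0,0,0,0]],
])

```text
time: 21.3
tool_pos: [0.4816, 0.3237, 0.0471]
tool_rot: [-0.083, 1.523, -3.068]
contact_force: [0.4, -0.9, -1.3]
opening: 0.0513
```

```bash
python3 - <<'E'
from look import *
err([.483,.329,.012],[.1616,-.9869])
im=snap('scene','scene9.png');im2=snap('top','top9.png')
cv2.imwrite('pics/c9.png',np.hstack([cv2.resize(cv2.cvtColor(im,4)[260:380,430:560],None,fx=3,fy=3),cv2.resize(cv2.cvtColor(im2,4)[220:340,90:220],None,fx=3,fy=3)]))
E
```

```text
t 21.3 pos [0.4816 0.3237 0.0471] x [-0.047 -0.003 -0.999] y [ 0.156 -0.988 -0.004] F [ 0.4 -0.9 -1.3] op 0.0513 q [0.45 0.65 1.54 0.02 0.99 1.85]
tool shift [ 0.035  -0.0049 -0.0039] tool turn -0.33
```

View pics/c9.png

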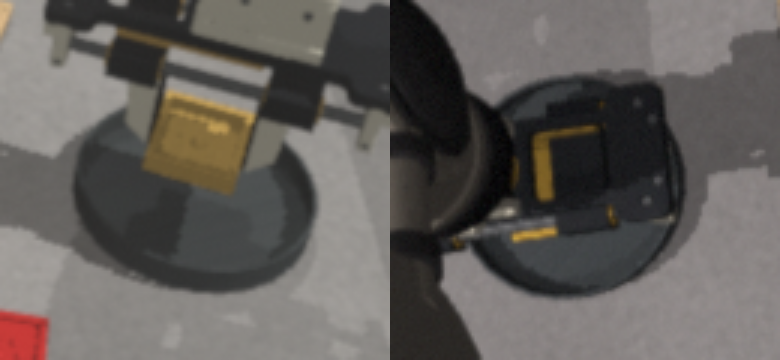

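Emit:
play_rows([
  [[0.006,-0.003,-0.001,0,0],[0.006,-0.001,-0.001,0,0],[0.006,0,-0.001,0,0],[0.005,0,0,0,0],[0.003,0,0,0,0],[0.002,0,0,0,0],[0,0,0,0,0],[0,0,0,0,0],[0,0,0,0,0],[0,0,0,0,0]],
])

```text
time: 22.4
tool_pos: [0.4834, 0.3292, 0.0179]
tool_rot: [-0.108, 1.526, -3.093]
contact_force: [0.4, 0.5, -1.7]
opening: 0.0522
```

```bash
python3 - <<'E'
from look import *
err([.483,.329,.011],[.1616,-.9869])
im=snap('scene','scene10.png')
cv2.imwrite('pics/c10.png',cv2.resize(cv2.cvtColor(im,4)[260:380,430:560],None,fx=4,fy=4))
E
```

```text
t 22.4 pos [0.4834 0.3292 0.0179] x [-0.045 -0.002 -0.999] y [ 0.157 -0.988 -0.005] F [ 0.4  0.5 -1.7] op 0.0522 q [0.46 0.7  1.55 0.02 0.93 1.86]
tool shift [0.0069 0.0002 0.0002] tool turn -0.29
```

View pics/c10.png

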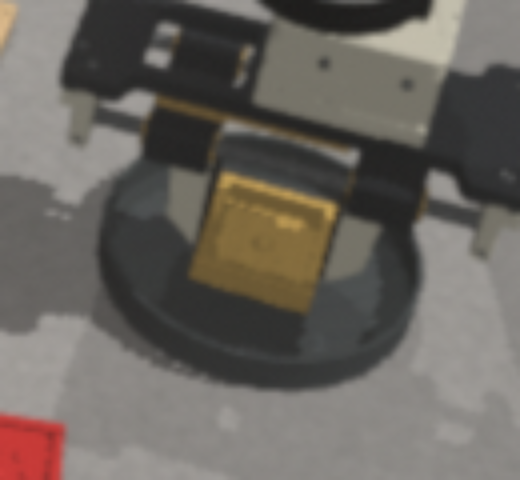

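Casting over the dish floor, well inside the wall. Lower slowly another 6 mm.

Emit:
play_rows([
  [[0.002,0,0,0,0],[0.002,0,0,0,0],[0.001,0,0,0,0],[0.001,0,0,0,0],[0,0,0,0,0],[0,0,0,0,0.15],[0,0,0,0,0.3],[0,0,0,0,0.4],[0,0,0,0,0.5],[0,0,0,0,0.5]],
])

```text
time: 23.45
tool_pos: [0.484, 0.3296, 0.0125]
tool_rot: [-0.132, 1.528, -3.117]
contact_force: [-0.5, 0.3, -1.3]
opening: 0.0684
```

Emit:
play_rows([
  [[0,0,0,0,0.5],[-0.01,0,0,0,0.5],[-0.02,0,0,0,0.5],[-0.03,0,0,0,0.5],[-0.03,0,0,0,0.5],[-0.03,0.02,0,0,0.5],[-0.01,0.04,0.02,0,0.5],[0,0.04,0.02,0,0.5],[0,0.04,0.03,0,0.5],[0,0.04,0.03,0,0.5]],
])

```text
time: 24.45
tool_pos: [0.4214, 0.1356, 0.1561]
tool_rot: [-0.185, 1.539, 3.121]
contact_force: [1.2, -0.2, 0.1]
opening: 0.0691
```

```bash
python3 - <<'E'
from look import *
st()
im=snap('scene','scene11.png');im2=snap('top','top11.png')
cv2.imwrite('pics/c11.png',np.hstack([cv2.resize(cv2.cvtColor(im,4)[225:375,270:550],None,fx=1.4,fy=2*.7),cv2.resize(cv2.cvtColor(im2,4)[180:330,100:380],None,fx=1.4,fy=1.4)]))
cv2.imwrite('pics/s11.png',cv2.cvtColor(im,4))
E
```

```text
t 24.45 pos [0.4214 0.1356 0.1561] x [-0.032  0.001 -0.999] y [ 0.164 -0.986 -0.006] F [ 1.2 -0.2  0.1] op 0.0691 q [0.13 0.29 1.82 0.01 1.07 1.54]
```

View pics/c11.png

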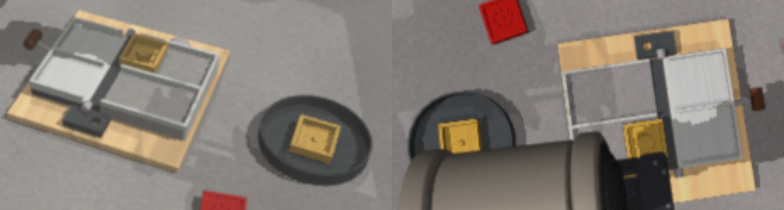

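View pics/s11.png

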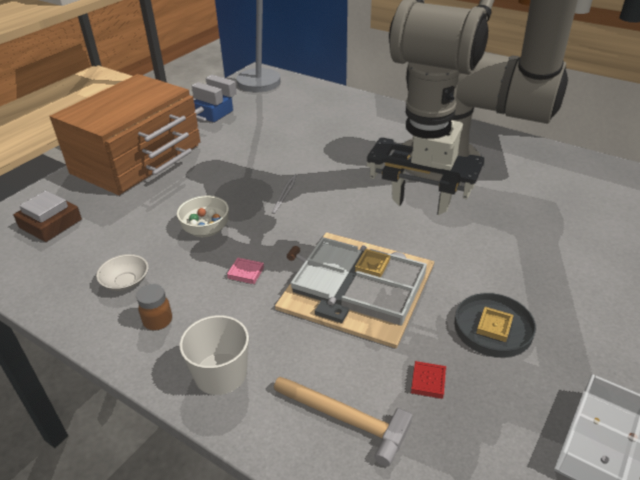

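Emit:
play_rows([
  [[0,0,0,0,0.5],[0,0,0,0,0.5],[0,0,0,0,0.5],[0,0,0,0,0.5],[0,0,0,0,0.5],[0,0,0,0,0.5],[0,0,0,0,0.5],[0,0,0,0,0.5],[0,0,0,0,0.5],[0,0,0,0,0.5]],
])

```text
time: 25.55
tool_pos: [0.4215, 0.1363, 0.1572]
tool_rot: [-0.177, 1.538, 3.128]
contact_force: [0.3, 0.2, -0.0]
opening: 0.0691
```

```bash
python3 - <<'E'
from look import *
st()
im=snap('scene','scene12.png')
cv2.imwrite('pics/c12.png',cv2.resize(cv2.cvtColor(im,4)[225:365,280:550],None,fx=2.9,fy=2.9,interpolation=2))
E
```

```text
t 25.55 pos [0.4215 0.1363 0.1572] x [-0.032  0.    -0.999] y [ 0.163 -0.987 -0.006] F [ 0.3  0.2 -0. ] op 0.0691 q [0.14 0.29 1.82 0.01 1.07 1.54]
```

View pics/c12.png

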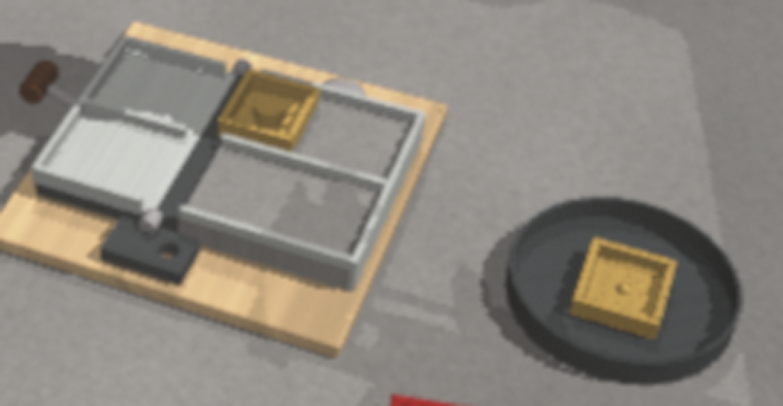

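The crop shows the scrap casting flat in the dish (crop 622,288). The good casting with its boss lies back-up in the tray (268,108), and the leaf is flat.

```bash
python3 -c "
from cell import robot
print(robot.hand_in())"
```

```text
the job is handed in; nothing more can be done
None
```

The job is done and handed in at about 25.6 s of the 61 s allowed.

I swung the leaf over by its knob to about 2.0 rad. Both castings tipped out onto their faces, and I guided the leaf back down flat. The casting in the far lane had no boss in its hollow, only a tiny pip, so I put it in the dark steel dish and let go.

**Last checks:** the final pictures show the scrap casting lying flat in the dish, well inside the wall. The good casting, with its round boss, lies back-up in its lane of the tray. The leaf is down, and the gripper is empty and clear of everything. The highest force I read was about 14 N.

**Disagreements:**
- **Grip width:** the gripper read about 52 mm on the scrap casting instead of the expected 58 mm. The pictures and the measured weight (about 1.5–2 N) showed it was held, but it tipped slightly in the fingers.
- **Tool tilt:** the tool had drifted about 2.5° off vertical when I placed the casting. It still came to rest flat.

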